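# Switch over an interlocked gas box

### The job

Switch the gas box on the bench to its other line: swing the isolating lever counter-clockwise fully home against its internal stop, which frees the interlocked selector knob, then turn the selector counter-clockwise all the way to its own stop and let go. Go by feel and force neither of them, neither against a stop nor the selector against the interlock, and leave the bottles and other things on and around the box where they stand.

Things in the scene. Friction and masses are not known exactly. Their poses are not given: they have to be found in the camera images.
- housing: Gas switching box, beige metal, 220 (x) x 300 (y) x 65 (z) mm, fixed. Origin: centre of underside; -x side faces the robot. Vertical axes: isolator at (0, -65) mm, selector at (0, +65) mm. Hidden inside: two hard stops and the interlock: a cam blocks the selector (0.06 rad of play) until the isolator is against its stop, within 0.04 rad (3 mm at its grip); the turned selector traps the isolator.
- isolator: Isolating lever: dark hub, flat steel arm 16 mm wide (78 to 86 mm above the bench) along its own -x, upright round black grip at the end. Origin on its axis, 65 mm above the bench. Angle = its yaw minus housing yaw; starts at -0.1 to 0.3 rad, swings counter-clockwise from above (yaw grows). It was clamped on by hand, so its hard stop comes anywhere from 1.2 to 1.8 rad and can only be felt.
- isolator_grip (a point): Centre of the lever's upright round grip (20 mm diameter, 86 to 124 mm above the bench), 80 mm from the isolator's axis, 110 mm above the bench. The lever turns with even friction (0.2 N m, 2.5 N here) and stays where left. More than 35 N on the stop inside, 50 mm from the axis (about 24 N of push here), is forcing it.
- selector: Selector knob: black round skirt, 54 mm diameter, with a bar handle 52 x 16 mm, flat sides 77 to 105 mm above the bench, white mark at one end. Origin on its axis, 65 mm above the bench. Bar along its own x, mark at -x. Angle = its yaw minus housing yaw: 0 at start; freed, it turns counter-clockwise from above (yaw grows) to a hard stop at 1.2 rad and stays where left.
- selector_grip (a point): On the selector's axis, middle of its bar handle, 95 mm above the bench, 10 mm below the bar's top. The knob turns with even friction (0.1 N m). Forcing it is more than 15 N on the interlock, 85 mm from the axis (about 1.3 N m at the knob), or 35 N on its stop, 45 mm from the axis (about 1.6 N m).
- vial: Small clear vial with a blue cap, 22 mm diameter, 40 mm tall, standing on the box's far part; origin under its centre. Leave it.
- small_bottle: Small amber bottle, 30 mm diameter, 55 mm tall, standing on the box's far part; origin under its centre. Leave it.
- amber_bottle: Amber bottle, 72 mm diameter, 150 mm tall, on the bench to the left (+y); origin under its centre. Leave it.
- septa_jar: Jar with a white lid, 50 mm diameter, 55 mm tall, on the bench to the left (+y); origin under its centre. Leave it.
- wrench: Steel spanner lying on the bench to the right (-y), origin at the underside of its middle. Leave it.
- mouse: Round-backed black computer mouse, 66 mm across, 32 mm high, on a mat to the right (-y); origin under its centre. Leave it.
- column_box: Flat cardboard box 50 x 110 x 30 mm on the bench to the left (+y), far side; origin under its centre. Leave it.

How it is judged (in metres and radians):
On the way:
1. the isolating lever has been swung over by at least 1.1 rad while the selector still stands at its start (within 0.1 rad) (angle between the x axis of isolator and the x axis of housing, either way round above 1.1 rad and angle between the x axis of selector and the x axis of housing, either way round below 0.1 rad), for 0.2 s.
At the end, for the whole second after the job is handed in: The selector rests turned to its stop (at least 1.12 of 1.2 rad from its start), which is only possible with the isolating lever home against its stop (1.2 to 1.8 rad, at least 1.1 is checked); both are at rest and released (angle between the x axis of selector and the x axis of housing, either way round between 1.12 and 1.3 rad and angle between the x axis of isolator and the x axis of housing, either way round above 1.1 rad and angular speed of each of selector, isolator below 0.05 rad/s); the robot touches nothing.
It fails at once if the isolating lever is forced against its stop (over 35 N on the stop) (contact force between isolator and housing above 35 N).
It fails at once if the selector is forced against the interlock (over 15 N) (contact force between selector and isolator above 15 N).
It fails at once if the selector is forced against its stop (over 35 N) (contact force between selector and housing above 35 N).
It fails at once if a bystander is moved by more than 30 mm or tipped (distance of any of vial, small_bottle, amber_bottle, septa_jar, wrench, mouse, column_box from where it was at the start of the episode above 0.03 m or angle between any of vial, small_bottle, amber_bottle, septa_jar, wrench, mouse, column_box's own z axis and vertical above 0.5 rad).
It also fails if it takes over 64 s, if anything falls off the work surface, if the arm or the gripper's body presses on something with over 40 N, if the wrist force passes 120 N, or if a joint passes its speed limit or range.

### The arm

A 6-joint arm with a two-finger parallel gripper is mounted at the origin on the work surface. World frame = base frame: x ahead of the robot, y to its left, z up, the work surface at z = 0. Lengths are in m, angles in degrees, forces in N, time in s.
With the tool pointing down it reaches from about 0.35 to 0.875 m from the base axis. Payload 4.2 kg.
Tool frame: the origin (TCP) lies midway between the tips of the shut fingers; the grasp point (between the pads) lies 19 mm behind it; z points along the fingers, y is the line along which they close (so a half turn about z gives the same grasp; the last joint's range is limited). The gripper opens to 87 mm and grips with 3 to 60 N. Pads are 19 mm wide; open, the fingers measure 117 mm over their backs; the gripper's body (75 mm by 190 mm) begins 51 mm behind the grasp point.
Start: joints at [-52.907, 22.042, 0.453, 0, -68.411, -14.817], TCP at [0.237, -0.578, 0.223] pointing down, gripper open.
Joint ranges: [-179.83, 179.83], [-69.29, 118.12], [-61.27, 80.66], [-181.25, 117.63], [-171.15, -9.14], [-177.46, 177.46]. Speed limits (degrees/s): [159.86, 159.86, 180, 180, 180, 180].

### API

Orientations are given as a 3x3 rotation matrix whose columns are the frame's x, y, z axes.
In Python, from station import sense, capture, finish_job, silhouettes, landmark_of gives the robot as it stands.
- The arm moves only by the tool step_arm, never from a script. Its arguments are lists of equal length, an entry for each row: "linear": the shift along the tool's x, y, z in mm, a list of three; "delta_rot": the turn, a rotation vector about the tool's x, y, z in rad, a list of three; "grip": the finger opening in mm, from 0 to 87. A call has 1 to 10 rows; each row shifts and turns the commanded pose from where the row before left it, along the tool's axes as they then stand; what a row does not reach is not made up. A row lasts 1/8 s, in which the tool goes at most 62.5 mm and 10.7 degrees, less where a joint would pass 70% of its speed; a pose out of reach is approached as far as the arm can. A call with a gripper value outside its range is refused whole. The fingers move at their own pace and stop on an object; the grip force is fixed at half the most. Time passes only in rows, so rows that do not move let the fingers close. It gives the time, the measured TCP pose, the force, the opening and the grip force at its end, in the units of the state.
- sense(): the state, without advancing time (a new reading comes with each control period).
- capture(name): name is "scene" or "top" or "wrist"; returns a dict with "img" (480x640x3 uint8, red, green, blue), "fx", "fy", "cx", "cy" (pixels), "world_to_cam" (4x4, takes a point from world to camera coordinates); the wrist camera has in their place "mount" (4x4, takes a point from camera to tool coordinates, whose origin is the TCP and whose axes are the flange's). Camera axes: x right, y up, looking along -z (the intrinsics and any distortion apply to the point x, -y, -z); pixel columns grow to the right and rows downward; lengths in m; the calibration is good to about 2 mm. A picture is of the moment at which its call begins: read the wrist's pose just before it. There is no depth.
- finish_job(): hands the job in; it is judged then, once.
Trained networks look in the newest picture that a camera, given by its name, has taken for a name from the list of things; names that differ only in an ending like _2 or _b are one class to them, and where a whole thing is asked for, a point or a joint stands for the part that bears it (a point fixed in the world has none). Each returns a list of dicts, best first, with "score" (0 to 1); they miss things now and then, are a little off and sometimes report something else, mostly with a low value. They report only what shows in the picture. A call takes as long as a camera call.
- silhouettes(camera, label): "mask" (480x640 bool, what is visible of it) and "point" ([column, row] in pixels, amid what is visible of it).
- landmark_of(camera, label): "point" ([column, row] in pixels: a listed point, or the origin of a listed thing).
The state is a dict: "time_s": time; "joints": joint angles; "joint_velocities": joint speeds; "effort": joint torques, N m; "tcp_pos": TCP position; "ee_rot": TCP orientation; "wrist_force": force on the tool from outside, world axes, zero at the start; "moment": the same for the moment, N m; "gripper_width": opening from 0.0 (shut) to 1.0 (fully open); "gripper_force": force on a finger pad.
Only numpy, scipy, OpenCV 4.12 (cv2) and the standard library are available. Lean on these libraries where they do the work, as an engineer would, in place of code of your own. Each camera call takes 0.05 s, during which the arm holds its last target. There are 200 camera calls.

## Working session

There is one attempt and no reset: what is moved stays moved. The work goes in short steps, Python scripts to look and compute and a tool call to move; the robot and the scene stay as the last step left them, time stands still between calls to the robot, and variables do not carry over. Pictures are saved under pics/ and viewed, at most 10 in all, crops included, and the job is handed in when it is done.

Besides the shell and the picture viewer there is one more tool, called after "Emit:" by a JSON object that holds its "method" and its "body", one argument or row to a line. step_arm: Moves the arm, as the interface text tells. Its arguments: {"type":"object","properties":{"linear":{"type":"array"},"delta_rot":{"type":"array"},"grip":{"type":"array"}},"required":["linear","delta_rot","grip"]}

```bash
mkdir -p pics; cat > h.py <<'E'
import numpy as np, cv2
from station import sense, capture, finish_job, silhouettes, landmark_of
def ray(c,px,s=None):
    u,v=px; d=np.array([(u-c["cx"])/c["fx"],-(v-c["cy"])/c["fy"],-1.0])
    if "world_to_cam" in c: M=np.linalg.inv(c["world_to_cam"])
    else:
        T=np.eye(4);T[:3,:3]=np.array(s["ee_rot"]);T[:3,3]=s["tcp_pos"];M=T@c["mount"]
    return M[:3,3],M[:3,:3]@d
def at_z(c,px,z,s=None):
    o,d=ray(c,px,s); return o+d*(z-o[2])/d[2]
E
python3 - <<'E'
from h import *
s=sense(); print({k:np.round(v,3).tolist() for k,v in s.items()})
Z={"isolator":.065,"isolator_grip":.11,"selector":.065,"selector_grip":.095,"housing":0,"vial":.065,"small_bottle":.065,"amber_bottle":0,"septa_jar":0,"wrench":0,"mouse":0,"column_box":0}
for n in ["top","scene"]:
    c=capture(n); cv2.imwrite(f"pics/{n}0.png",c["img"][:,:,::-1]); print(n,[k for k in c])
    for k,z in Z.items():
        for r in landmark_of(n,k)[:2]: print(n,k,round(r["score"],2),np.round(r["point"]),np.round(at_z(c,r["point"],z),3))
E
```

```text
{'time_s': 0.0, 'joints': [-52.904, 22.092, 0.38, -0.03, -68.411, -14.815], 'joint_velocities': [0.047, 0.006, -0.028, -0.086, -0.099, -0.011], 'effort': [0.001, -39.066, 18.74, 4.22, 0.011, -0.0], 'tcp_pos': [0.237, -0.578, 0.221], 'ee_rot': [[-0.925, -0.379, -0.001], [-0.379, 0.925, 0.002], [0.0, 0.002, -1.0]], 'wrist_force': [0.289, 0.738, -0.485], 'moment': [0.034, 0.027, -0.025], 'gripper_force': 0.0, 'gripper_width': 1.0}
top ['img', 'fx', 'fy', 'cx', 'cy', 'world_to_cam']
top isolator 0.63 [298. 237.] [ 0.572 -0.002  0.065]
top isolator_grip 0.55 [294. 265.] [0.497 0.004 0.11 ]
top selector 0.56 [248. 228.] [0.596 0.123 0.065]
top selector_grip 0.58 [246. 228.] [0.591 0.122 0.095]
top housing 0.92 [276. 231.] [0.596 0.059 0.   ]
top vial 0.56 [277. 197.] [0.675 0.048 0.065]
top small_bottle 0.42 [312. 205.] [ 0.652 -0.038  0.065]
top small_bottle 0.15 [150. 192.] [0.691 0.371 0.065]
top amber_bottle 0.63 [276. 196.] [0.692 0.056 0.   ]
top amber_bottle 0.58 [149. 302.] [0.414 0.39  0.   ]
top septa_jar 0.8 [147. 237.] [0.585 0.401 0.   ]
top wrench 0.91 [461. 231.] [ 0.59  -0.
[... 217 characters left out ...]
.065]
scene isolator_grip 0.85 [330. 216.] [0.499 0.001 0.11 ]
scene selector 0.62 [382. 222.] [0.601 0.109 0.065]
scene selector_grip 0.52 [451. 204.] [0.742 0.248 0.095]
scene housing 0.95 [370. 250.] [0.595 0.055 0.   ]
scene housing 0.44 [255. 372.] [ 0.589 -0.44   0.   ]
scene vial 0.46 [401. 242.] [0.684 0.052 0.065]
scene small_bottle 0.78 [375. 256.] [ 0.655 -0.041  0.065]
scene amber_bottle 0.66 [368. 183.] [0.407 0.396 0.   ]
scene septa_jar 0.85 [419. 195.] [0.589 0.406 0.   ]
scene wrench 0.91 [253. 373.] [ 0.587 -0.445  0.   ]
scene mouse 0.85 [176. 340.] [ 0.382 -0.464  0.   ]
scene mouse 0.75 [366. 185.] [0.408 0.38  0.   ]
scene column_box 0.65 [452. 204.] [0.7   0.407 0.   ]
```

```bash
python3 - <<'E'
import cv2,numpy as np
t=cv2.imread("pics/top0.png")[170:300,190:370]; s=cv2.imread("pics/scene0.png")[150:310,270:470]
cv2.imwrite("pics/v1.png",np.vstack([cv2.resize(t,(400,289),interpolation=2),cv2.resize(s,(400,311),interpolation=2)]))
E
```

```text
(no output)
```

View pics/v1.png

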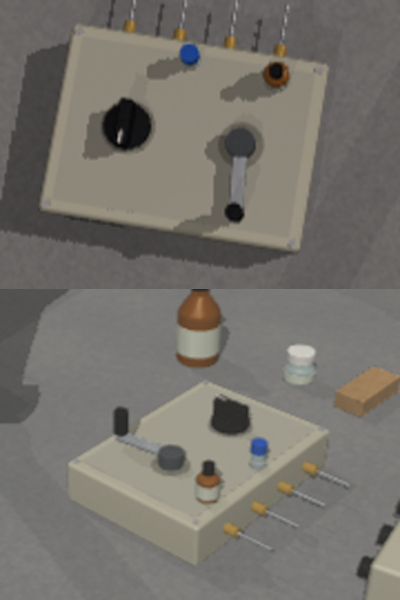

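Emit:
{"method": "step_arm", "body": {
  "linear": [
    [-40,38,-6],
    [-40,38,-6],
    [-40,38,-6],
    [-40,38,-6],
    [-40,38,-6],
    [-40,38,-6],
    [-40,38,-6],
    [-40,38,-6],
    [-40,38,-6],
    [-40,38,-6]
  ],
  "delta_rot": [
    [0,0,0],
    [0,0,0],
    [0,0,0],
    [0,0,0],
    [0,0,0],
    [0,0,0],
    [0,0,0],
    [0,0,0],
    [0,0,0],
    [0,0,0]
  ],
  "grip": [70,70,70,70,70,70,70,70,70,70]
}}

```text
time_s: 2.55
tcp_pos: [0.4635, -0.0733, 0.2832]
ee_rot: [[-0.925, -0.379, 0.001], [-0.379, 0.925, 0.0], [-0.001, -0.0, -1.0]]
wrist_force: [0.8, -1.1, 0.6]
gripper_width: 0.805
gripper_force: 0.0
```

Emit:
{"method": "step_arm", "body": {
  "linear": [
    [-37,44,0],
    [-37,44,0],
    [0,0,0],
    [0,0,0],
    [0,0,0],
    [0,0,0]
  ],
  "delta_rot": [
    [0,0,0.16],
    [0,0,0.16],
    [0,0,0.16],
    [0,0,0],
    [0,0,0],
    [0,0,0]
  ],
  "grip": [70,70,70,70,70,70]
}}

```text
time_s: 3.3
tcp_pos: [0.5065, 0.0303, 0.2828]
ee_rot: [[-0.996, 0.091, 0.0], [0.091, 0.996, 0.0], [-0.0, 0.0, -1.0]]
wrist_force: [0.1, -0.2, -0.2]
gripper_width: 0.806
gripper_force: 0.0
```

```bash
cat > look.py <<'E'
from h import *
import sys
s=sense(); c=capture("wrist"); cv2.imwrite(f"pics/{sys.argv[1]}.png",c["img"][:,:,::-1])
print(np.round(s["tcp_pos"],4),np.round(s["joints"],1),"f",np.round(s["wrist_force"],1),"m",np.round(s["moment"],2), "psi",np.round(np.arctan2(-s["ee_rot"][1][0],-s["ee_rot"][0][0]),3))
for k,z in {"isolator":.065,"isolator_grip":.11,"selector":.065,"selector_grip":.095,"housing":0,"vial":.065,"small_bottle":.065}.items():
    for r in landmark_of("wrist",k)[:2]: print(k,round(r["score"],2),np.round(r["point"]),np.round(at_z(c,r["point"],z,s),4))
E
python3 look.py w1
```

```text
[0.5065 0.0303 0.2828] [  21.8    8.2   -9.9    0.   -72.  -117. ] f [ 0.1 -0.2 -0.2] m [-0.03  0.01 -0.04] psi -0.091
isolator 0.86 [301. 271.] [ 0.579  -0.0037  0.065 ]
isolator_grip 0.84 [294. 210.] [0.4951 0.0006 0.11  ]
selector 0.89 [410. 280.] [0.6029 0.1265 0.065 ]
selector_grip 0.7 [416. 293.] [0.6051 0.126  0.095 ]
housing 0.66 [350. 257.] [0.5898 0.0598 0.    ]
vial 0.65 [356. 339.] [0.6793 0.0556 0.065 ]
small_bottle 0.26 [296. 212.] [ 0.5061 -0.0017  0.065 ]
```

View pics/w1.png

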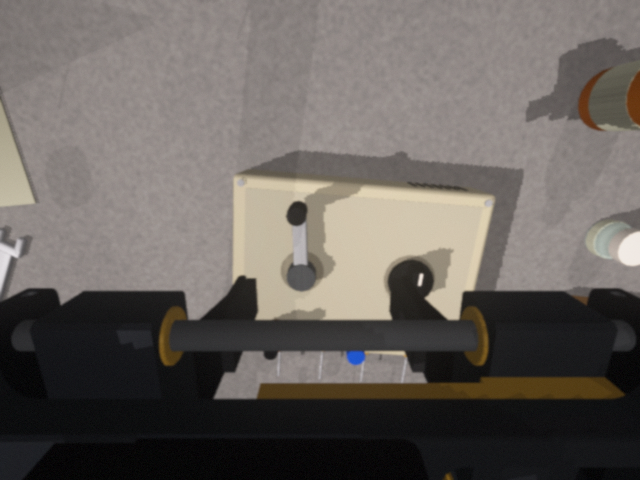

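Emit:
{"method": "step_arm", "body": {
  "linear": [
    [8,-30,0],
    [0,0,40],
    [0,0,40],
    [0,0,30],
    [0,0,0],
    [0,0,0]
  ],
  "delta_rot": [
    [0,0,0],
    [0,0,0],
    [0,0,0],
    [0,0,0],
    [0,0,0],
    [0,0,0]
  ],
  "grip": [60,60,60,60,60,60]
}}

```text
time_s: 4.45
tcp_pos: [0.497, 0.002, 0.1739]
ee_rot: [[-0.996, 0.091, 0.002], [0.091, 0.996, 0.0], [-0.002, 0.0, -1.0]]
wrist_force: [-0.0, 1.0, 0.9]
gripper_width: 0.692
gripper_force: 0.0
```

```bash
python3 look.py w2
```

```text
[0.497  0.002  0.1739] [  19.    12.1  -21.4    0.   -56.4 -114.2] f [-0.   1.   0.9] m [-0.04 -0.04  0.  ] psi -0.091
isolator 0.63 [326. 323.] [ 0.579  -0.0042  0.065 ]
isolator_grip 0.9 [326. 255.] [0.4982 0.0032 0.11  ]
housing 0.78 [384. 299.] [0.594  0.0592 0.    ]
```

View pics/w2.png

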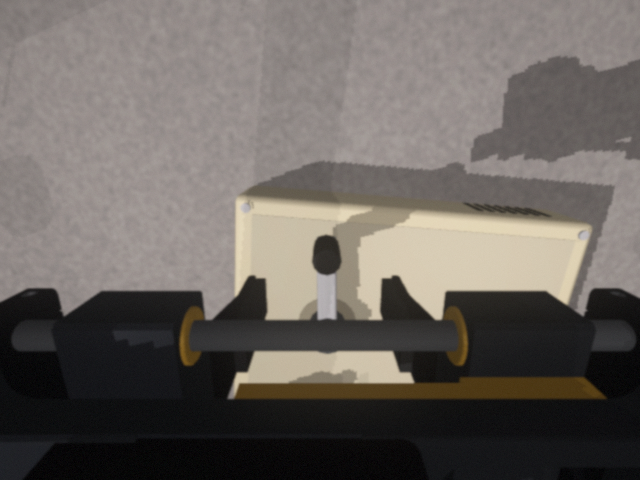

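Emit:
{"method": "step_arm", "body": {
  "linear": [
    [0,0,38],
    [0,0,38],
    [0,0,0],
    [0,0,0],
    [0,0,0],
    [0,0,0],
    [0,0,0]
  ],
  "delta_rot": [
    [0,0,0],
    [0,0,-0.015],
    [0,0,0],
    [0,0,0],
    [0,0,0],
    [0,0,0],
    [0,0,0]
  ],
  "grip": [60,60,60,23,23,23,23]
}}

```text
time_s: 5.72
tcp_pos: [0.4963, 0.0019, 0.0972]
ee_rot: [[-0.997, 0.076, 0.001], [0.076, 0.997, 0.0], [-0.001, 0.0, -1.0]]
wrist_force: [0.3, -0.8, 0.1]
gripper_width: 0.325
gripper_force: 0.0
```

Emit:
{"method": "step_arm", "body": {
  "linear": [
    [0,-4,0],
    [-0.2,-5.6,0],
    [-0.2,-5.6,0],
    [-0.2,-5.6,0],
    [-0.2,-5.6,0],
    [0,0,0]
  ],
  "delta_rot": [
    [0,0,-0.05],
    [0,0,-0.07],
    [0,0,-0.07],
    [0,0,-0.07],
    [0,0,-0.07],
    [0,0,0]
  ],
  "grip": [23,23,23,23,23,23]
}}

```text
time_s: 6.48
tcp_pos: [0.4985, -0.0244, 0.0968]
ee_rot: [[-0.968, -0.25, 0.001], [-0.25, 0.968, 0.0], [-0.001, -0.0, -1.0]]
wrist_force: [0.9, 0.1, -0.3]
gripper_width: 0.261
gripper_force: 0.0
```

```bash
python3 look.py w3; python3 -c "
from h import *
s=sense();print(np.linalg.norm(np.array(s['tcp_pos'][:2])-[.578,-.004]),s['gripper_width']*87)"
```

```text
[ 0.4985 -0.0244  0.0968] [ 15.9  17.7 -26.8   0.  -45.5 -91.4] f [ 0.9  0.1 -0.3] m [-0.01  0.01 -0.02] psi 0.253
isolator 0.88 [328. 384.] [ 0.5789 -0.0012  0.065 ]
isolator_grip 0.88 [328. 307.] [ 0.499  -0.0229  0.11  ]
selector_grip 0.46 [323. 305.] [ 0.5063 -0.0231  0.095 ]
0.08248738993670397 22.6441716248074
```

Emit:
{"method": "step_arm", "body": {
  "linear": [
    [-0.4,-5.6,0],
    [-0.4,-5.6,0],
    [-0.4,-5.6,0],
    [-0.4,-5.6,0],
    [-0.4,-5.6,0],
    [-0.2,-5.6,0],
    [-0.2,-5.6,0],
    [-0.2,-5.6,0],
    [0,0,0],
    [0,0,0]
  ],
  "delta_rot": [
    [0,0,-0.07],
    [0,0,-0.07],
    [0,0,-0.07],
    [0,0,-0.07],
    [0,0,-0.07],
    [0,0,-0.07],
    [0,0,-0.07],
    [0,0,-0.07],
    [0,0,0],
    [0,0,0]
  ],
  "grip": [23,23,23,23,23,23,23,23,23,23]
}}

```text
time_s: 8.12
tcp_pos: [0.5215, -0.0621, 0.0964]
ee_rot: [[-0.688, -0.726, -0.0], [-0.726, 0.688, -0.0], [0.0, 0.0, -1.0]]
wrist_force: [-0.9, -0.8, -0.9]
gripper_width: 0.264
gripper_force: 0.2
```

```bash
python3 look.py w4; python3 -c "
from h import *
s=sense();print(np.linalg.norm(np.array(s['tcp_pos'][:2])-[.5785,-.003]),s['gripper_width']*87)"
```

```text
[ 0.5215 -0.0621  0.0964] [ 10.9  20.  -23.2   0.  -46.8 -54.4] f [-0.9 -0.8 -0.9] m [0.07 0.21 0.08] psi 0.813
isolator 0.93 [327. 383.] [ 0.5768 -0.0007  0.065 ]
isolator 0.34 [323. 309.] [ 0.5394 -0.0443  0.065 ]
isolator_grip 0.98 [323. 307.] [ 0.5221 -0.0623  0.11  ]
housing 0.57 [361. 384.] [0.5909 0.0616 0.    ]
0.08203026994748851 22.448876826992635
```

Emit:
{"method": "step_arm", "body": {
  "linear": [
    [-0.1,-2.4,0],
    [-0.1,-2.4,0],
    [-0.1,-2.4,0],
    [-0.1,-2.4,0]
  ],
  "delta_rot": [
    [0,0,-0.03],
    [0,0,-0.03],
    [0,0,-0.03],
    [0,0,-0.03]
  ],
  "grip": [23,23,23,23]
}}

```text
time_s: 9.02
tcp_pos: [0.529, -0.0683, 0.0965]
ee_rot: [[-0.593, -0.805, -0.001], [-0.805, 0.593, -0.0], [0.001, 0.001, -1.0]]
wrist_force: [-2.4, 1.5, 0.5]
gripper_width: 0.266
gripper_force: 1.3
```

Emit:
{"method": "step_arm", "body": {
  "linear": [
    [0,-1.6,0],
    [0,-1.6,0],
    [0,0,0]
  ],
  "delta_rot": [
    [0,0,-0.02],
    [0,0,-0.02],
    [0,0,0]
  ],
  "grip": [23,23,23]
}}

```text
time_s: 9.4
tcp_pos: [0.5318, -0.0702, 0.0965]
ee_rot: [[-0.562, -0.827, -0.0], [-0.827, 0.562, -0.0], [0.0, -0.0, -1.0]]
wrist_force: [-2.6, 0.1, -0.2]
gripper_width: 0.268
gripper_force: 0.8
```

Emit:
{"method": "step_arm", "body": {
  "linear": [
    [0,-1.6,0],
    [0,0,0]
  ],
  "delta_rot": [
    [0,0,-0.02],
    [0,0,0]
  ],
  "grip": [23,23]
}}

```text
time_s: 9.65
tcp_pos: [0.533, -0.071, 0.0965]
ee_rot: [[-0.545, -0.838, -0.0], [-0.838, 0.545, -0.0], [0.0, 0.0, -1.0]]
wrist_force: [-0.9, 0.2, -0.3]
gripper_width: 0.261
gripper_force: 1.0
```

```bash
cat > st.py <<'E'
from h import *
s=sense();p=np.array(s["tcp_pos"]);t=np.array(s["ee_rot"])[:,1];f=np.array(s["wrist_force"])
d=[.578,-.002]-p[:2]
print("grip psi",round(np.arctan2(d[1],d[0]),3),"r",round(np.hypot(*d),4),"ft",round(f@t,1),f.round(1),"m",np.round(s["moment"],2),"w",round(s["gripper_width"]*87,2),"gf",s["gripper_force"],"tau",np.round(s["effort"],2))
E
python3 st.py
```

```text
grip psi 0.993 r 0.0824 ft 0.9 [-0.9  0.2 -0.3] m [0.11 0.69 0.05] w 22.7 gf 0.9904952743090689 tau [-1.000e-02 -3.430e+01  1.609e+01  3.700e+00  6.000e-01  2.000e-02]
```

Emit:
{"method": "step_arm", "body": {
  "linear": [
    [0,-2,0],
    [0,0,0]
  ],
  "delta_rot": [
    [0,0,-0.025],
    [0,0,0]
  ],
  "grip": [23,23]
}}

```text
time_s: 9.9
tcp_pos: [0.5348, -0.0721, 0.0965]
ee_rot: [[-0.524, -0.852, -0.0], [-0.852, 0.524, -0.0], [0.0, 0.0, -1.0]]
wrist_force: [-2.2, 0.2, -0.8]
gripper_width: 0.262
gripper_force: 1.0
```

```bash
python3 st.py
```

```text
grip psi 1.018 r 0.0824 ft 2.0 [-2.2  0.2 -0.8] m [0.07 0.72 0.05] w 22.75 gf 1.0187921323813498 tau [ 8.000e-02 -3.450e+01  1.623e+01  3.710e+00  6.500e-01  3.000e-02]
```

Emit:
{"method": "step_arm", "body": {
  "linear": [
    [0,-2,0],
    [0,0,0]
  ],
  "delta_rot": [
    [0,0,-0.025],
    [0,0,0]
  ],
  "grip": [23,23]
}}

```text
time_s: 10.15
tcp_pos: [0.5365, -0.0731, 0.0965]
ee_rot: [[-0.503, -0.864, -0.0], [-0.864, 0.503, -0.0], [0.0, -0.0, -1.0]]
wrist_force: [-1.7, 0.1, -1.1]
gripper_width: 0.265
gripper_force: 1.0
```

Emit:
{"method": "step_arm", "body": {
  "linear": [
    [0,-2,0],
    [0,0,0]
  ],
  "delta_rot": [
    [0,0,-0.025],
    [0,0,0]
  ],
  "grip": [23,23]
}}

```text
time_s: 10.4
tcp_pos: [0.5383, -0.0741, 0.0965]
ee_rot: [[-0.481, -0.877, -0.0], [-0.877, 0.481, -0.0], [0.0, -0.0, -1.0]]
wrist_force: [-2.5, -0.5, -0.6]
gripper_width: 0.263
gripper_force: 1.0
```

Emit:
{"method": "step_arm", "body": {
  "linear": [
    [0,-2,0],
    [0,0,0]
  ],
  "delta_rot": [
    [0,0,-0.025],
    [0,0,0]
  ],
  "grip": [23,23]
}}

```text
time_s: 10.65
tcp_pos: [0.5401, -0.0751, 0.0965]
ee_rot: [[-0.459, -0.888, 0.0], [-0.888, 0.459, -0.0], [0.0, -0.0, -1.0]]
wrist_force: [-2.3, -0.7, -1.0]
gripper_width: 0.266
gripper_force: 1.0
```

Emit:
{"method": "step_arm", "body": {
  "linear": [
    [-0.1,-2.2,0],
    [0,0,0]
  ],
  "delta_rot": [
    [0,0,-0.028],
    [0,0,0]
  ],
  "grip": [23,23]
}}

```text
time_s: 10.9
tcp_pos: [0.5421, -0.076, 0.0965]
ee_rot: [[-0.434, -0.901, -0.0], [-0.901, 0.434, -0.0], [0.0, 0.0, -1.0]]
wrist_force: [-2.8, -0.6, -0.4]
gripper_width: 0.26
gripper_force: 1.0
```

Emit:
{"method": "step_arm", "body": {
  "linear": [
    [-0.1,-2.2,0],
    [0,0,0]
  ],
  "delta_rot": [
    [0,0,-0.028],
    [0,0,0]
  ],
  "grip": [23,23]
}}

```text
time_s: 11.15
tcp_pos: [0.5441, -0.0769, 0.0965]
ee_rot: [[-0.408, -0.913, -0.0], [-0.913, 0.408, -0.0], [0.0, -0.0, -1.0]]
wrist_force: [-2.8, -0.5, 0.7]
gripper_width: 0.264
gripper_force: 1.1
```

Emit:
{"method": "step_arm", "body": {
  "linear": [
    [-0.1,-2.2,0],
    [0,0,0]
  ],
  "delta_rot": [
    [0,0,-0.028],
    [0,0,0]
  ],
  "grip": [23,23]
}}

```text
time_s: 11.4
tcp_pos: [0.5462, -0.0777, 0.0965]
ee_rot: [[-0.383, -0.924, 0.0], [-0.924, 0.383, -0.0], [0.0, -0.0, -1.0]]
wrist_force: [-3.0, -0.1, -0.4]
gripper_width: 0.264
gripper_force: 1.1
```

Emit:
{"method": "step_arm", "body": {
  "linear": [
    [-0.1,-2.2,0],
    [0,0,0]
  ],
  "delta_rot": [
    [0,0,-0.028],
    [0,0,0]
  ],
  "grip": [23,23]
}}

```text
time_s: 11.65
tcp_pos: [0.5483, -0.0784, 0.0966]
ee_rot: [[-0.357, -0.934, 0.0], [-0.934, 0.357, -0.0], [0.0, -0.0, -1.0]]
wrist_force: [-3.3, -0.6, -0.5]
gripper_width: 0.262
gripper_force: 1.1
```

Emit:
{"method": "step_arm", "body": {
  "linear": [
    [-0.1,-2.2,0],
    [0,0,0]
  ],
  "delta_rot": [
    [0,0,-0.028],
    [0,0,0]
  ],
  "grip": [23,23]
}}

```text
time_s: 11.9
tcp_pos: [0.5505, -0.0791, 0.0966]
ee_rot: [[-0.33, -0.944, 0.0], [-0.944, 0.33, -0.0], [-0.0, -0.0, -1.0]]
wrist_force: [-2.6, -1.1, -1.1]
gripper_width: 0.264
gripper_force: 1.1
```

Emit:
{"method": "step_arm", "body": {
  "linear": [
    [-0.1,-2.2,0],
    [0,0,0]
  ],
  "delta_rot": [
    [0,0,-0.028],
    [0,0,0]
  ],
  "grip": [23,23]
}}

```text
time_s: 12.15
tcp_pos: [0.5526, -0.0797, 0.0966]
ee_rot: [[-0.304, -0.953, 0.0], [-0.953, 0.304, -0.0], [-0.0, -0.0, -1.0]]
wrist_force: [-2.4, -1.5, -0.5]
gripper_width: 0.267
gripper_force: 1.1
```

Emit:
{"method": "step_arm", "body": {
  "linear": [
    [-0.1,-2.2,0],
    [0,0,0]
  ],
  "delta_rot": [
    [0,0,-0.028],
    [0,0,0]
  ],
  "grip": [23,23]
}}

```text
time_s: 12.4
tcp_pos: [0.5547, -0.0803, 0.0966]
ee_rot: [[-0.277, -0.961, 0.0], [-0.961, 0.277, -0.0], [0.0, -0.0, -1.0]]
wrist_force: [-2.6, -0.2, -0.6]
gripper_width: 0.265
gripper_force: 1.1
```

Emit:
{"method": "step_arm", "body": {
  "linear": [
    [-0.1,-2.2,0],
    [0,0,0]
  ],
  "delta_rot": [
    [0,0,-0.028],
    [0,0,0]
  ],
  "grip": [23,23]
}}

```text
time_s: 12.65
tcp_pos: [0.5569, -0.0808, 0.0966]
ee_rot: [[-0.25, -0.968, 0.0], [-0.968, 0.25, -0.0], [0.0, -0.0, -1.0]]
wrist_force: [-3.7, 0.0, 0.0]
gripper_width: 0.264
gripper_force: 1.1
```

Emit:
{"method": "step_arm", "body": {
  "linear": [
    [-0.1,-2.2,0],
    [0,0,0]
  ],
  "delta_rot": [
    [0,0,-0.028],
    [0,0,0]
  ],
  "grip": [23,23]
}}

```text
time_s: 12.9
tcp_pos: [0.559, -0.0812, 0.0966]
ee_rot: [[-0.223, -0.975, 0.0], [-0.975, 0.223, -0.0], [0.0, -0.0, -1.0]]
wrist_force: [-2.4, -0.7, 0.4]
gripper_width: 0.265
gripper_force: 1.1
```

Emit:
{"method": "step_arm", "body": {
  "linear": [
    [-0.1,-2.2,0],
    [0,0,0]
  ],
  "delta_rot": [
    [0,0,-0.028],
    [0,0,0]
  ],
  "grip": [23,23]
}}

```text
time_s: 13.15
tcp_pos: [0.5612, -0.0816, 0.0966]
ee_rot: [[-0.195, -0.981, 0.0], [-0.981, 0.195, -0.0], [0.0, -0.0, -1.0]]
wrist_force: [-3.6, -1.6, -0.6]
gripper_width: 0.264
gripper_force: 1.1
```

Emit:
{"method": "step_arm", "body": {
  "linear": [
    [-0.1,-2.2,0],
    [0,0,0]
  ],
  "delta_rot": [
    [0,0,-0.028],
    [0,0,0]
  ],
  "grip": [23,23]
}}

```text
time_s: 13.4
tcp_pos: [0.5634, -0.0819, 0.0966]
ee_rot: [[-0.168, -0.986, 0.0], [-0.986, 0.168, -0.0], [0.0, -0.0, -1.0]]
wrist_force: [-2.0, -0.4, -0.1]
gripper_width: 0.268
gripper_force: 1.1
```

Emit:
{"method": "step_arm", "body": {
  "linear": [
    [-0.1,-2.2,0],
    [0,0,0]
  ],
  "delta_rot": [
    [0,0,-0.028],
    [0,0,0]
  ],
  "grip": [23,23]
}}

```text
time_s: 13.65
tcp_pos: [0.5655, -0.0822, 0.0966]
ee_rot: [[-0.14, -0.99, 0.0], [-0.99, 0.14, -0.0], [0.0, -0.0, -1.0]]
wrist_force: [-3.7, -1.2, 0.1]
gripper_width: 0.265
gripper_force: 1.1
```

Emit:
{"method": "step_arm", "body": {
  "linear": [
    [-0.1,-2.2,0],
    [0,0,0]
  ],
  "delta_rot": [
    [0,0,-0.028],
    [0,0,0]
  ],
  "grip": [23,23]
}}

```text
time_s: 13.9
tcp_pos: [0.5668, -0.0823, 0.0965]
ee_rot: [[-0.113, -0.994, -0.002], [-0.994, 0.113, 0.0], [0.0, 0.002, -1.0]]
wrist_force: [-4.2, 0.6, 1.3]
gripper_width: 0.265
gripper_force: 2.5
```

```bash
python3 st.py
```

```text
grip psi 1.433 r 0.0811 ft 4.3 [-4.2  0.6  1.3] m [-0.02  1.53  0.03] w 23.09 gf 2.481143254553899 tau [  0.48 -36.38  17.6    3.84   1.49   0.04]
```

Emit:
{"method": "step_arm", "body": {
  "linear": [
    [0,0,0]
  ],
  "delta_rot": [
    [0,0,0]
  ],
  "grip": [23]
}}

```text
time_s: 14.02
tcp_pos: [0.5669, -0.0823, 0.0965]
ee_rot: [[-0.113, -0.994, -0.001], [-0.994, 0.113, 0.0], [0.0, 0.001, -1.0]]
wrist_force: [-4.9, 0.4, 2.6]
gripper_width: 0.262
gripper_force: 2.5
```

```bash
python3 st.py
```

```text
grip psi 1.433 r 0.0811 ft 5.0 [-4.9  0.4  2.6] m [-0.01  1.6   0.04] w 22.75 gf 2.4886475200764835 tau [ 4.400e-01 -3.649e+01  1.758e+01  3.870e+00  1.500e+00 -1.000e-02]
```

Emit:
{"method": "step_arm", "body": {
  "linear": [
    [0,-1.5,0],
    [0,0,0]
  ],
  "delta_rot": [
    [0,0,0],
    [0,0,0]
  ],
  "grip": [23,23]
}}

```text
time_s: 14.28
tcp_pos: [0.5671, -0.0824, 0.0964]
ee_rot: [[-0.113, -0.994, -0.004], [-0.994, 0.113, 0.0], [0.0, 0.004, -1.0]]
wrist_force: [-7.0, 0.5, 4.5]
gripper_width: 0.264
gripper_force: 3.8
```

```bash
python3 st.py
```

```text
grip psi 1.436 r 0.0811 ft 7.0 [-7.   0.5  4.5] m [0.28 2.36 0.03] w 22.93 gf 3.7556870584376156 tau [ 1.100e-01 -3.556e+01  1.827e+01  4.160e+00  2.190e+00 -1.000e-02]
```

Emit:
{"method": "step_arm", "body": {
  "linear": [
    [0,2.5,0],
    [0,0,0],
    [0,0,0],
    [0,0,0],
    [0,0,-40],
    [0,0,-50],
    [0,0,0]
  ],
  "delta_rot": [
    [0,0,0],
    [0,0,0],
    [0,0,0],
    [0,0,0],
    [0,0,0],
    [0,0,0],
    [0,0,0]
  ],
  "grip": [23,45,45,45,45,45,45]
}}

```text
time_s: 15.15
tcp_pos: [0.5699, -0.0822, 0.1916]
ee_rot: [[-0.112, -0.994, 0.011], [-0.994, 0.112, 0.0], [-0.001, -0.011, -1.0]]
wrist_force: [-1.2, -0.4, -0.1]
gripper_width: 0.517
gripper_force: 0.0
```

```bash
python3 look.py w5
```

```text
[ 0.5699 -0.0822  0.1916] [  8.   18.3  -9.8   0.1 -61.2 -14.4] f [-1.2 -0.4 -0.1] m [ 0.01  0.09 -0.03] psi 1.459
isolator 0.9 [324. 312.] [ 0.5794 -0.0025  0.065 ]
isolator_grip 0.92 [327. 246.] [ 0.568  -0.0834  0.11  ]
small_bottle 0.58 [244. 281.] [ 0.6505 -0.0428  0.065 ]
```

View pics/w5.png

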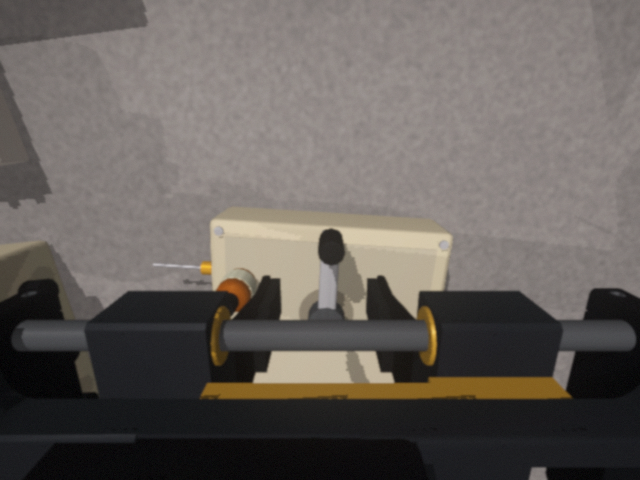

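Emit:
{"method": "step_arm", "body": {
  "linear": [
    [-52,-2,0],
    [-52,-3,0],
    [-52,-2,0],
    [-53,-3,0],
    [0,0,0],
    [0,0,0],
    [0,0,0],
    [0,0,0],
    [0,0,0],
    [0,0,0]
  ],
  "delta_rot": [
    [0,0,0.16],
    [0,0,0],
    [0,0,0],
    [0,0,-0.16],
    [0,0,0.18],
    [0,0,0.18],
    [0,0,0.18],
    [0,0,0.18],
    [0,0,0.18],
    [0,0,0.18]
  ],
  "grip": [45,45,45,45,45,45,45,45,45,45]
}}

```text
time_s: 16.8
tcp_pos: [0.6242, 0.1181, 0.1858]
ee_rot: [[-0.932, -0.363, -0.001], [-0.363, 0.932, -0.001], [0.001, -0.0, -1.0]]
wrist_force: [0.3, -0.9, -0.3]
gripper_width: 0.517
gripper_force: 0.0
```

Emit:
{"method": "step_arm", "body": {
  "linear": [
    [17,14,0],
    [0,0,0],
    [0,0,0],
    [0,0,0],
    [0,0,0]
  ],
  "delta_rot": [
    [0,0,0],
    [0,0,0.185],
    [0,0,0.185],
    [0,0,0.184],
    [0,0,0]
  ],
  "grip": [45,45,45,45,45]
}}

```text
time_s: 17.42
tcp_pos: [0.6032, 0.1249, 0.186]
ee_rot: [[-0.985, 0.173, -0.001], [0.173, 0.985, -0.0], [0.001, -0.001, -1.0]]
wrist_force: [-0.1, 0.2, 0.1]
gripper_width: 0.518
gripper_force: 0.0
```

```bash
python3 look.py w6
```

```text
[0.6032 0.1249 0.186 ] [  26.7   22.7   -3.9    0.   -63.4 -126.7] f [-0.1  0.2  0.1] m [-0.05 -0.08 -0.06] psi -0.174
isolator 0.73 [174. 230.] [ 0.5781 -0.0033  0.065 ]
isolator 0.36 [ 36. 247.] [ 0.5725 -0.1291  0.065 ]
isolator_grip 0.67 [ 40. 244.] [ 0.5636 -0.0831  0.11  ]
selector 0.64 [327. 231.] [0.602  0.1276 0.065 ]
selector_grip 0.79 [323. 239.] [0.6001 0.1241 0.095 ]
housing 0.55 [261. 216.] [0.5915 0.0593 0.    ]
```

View pics/w6.png

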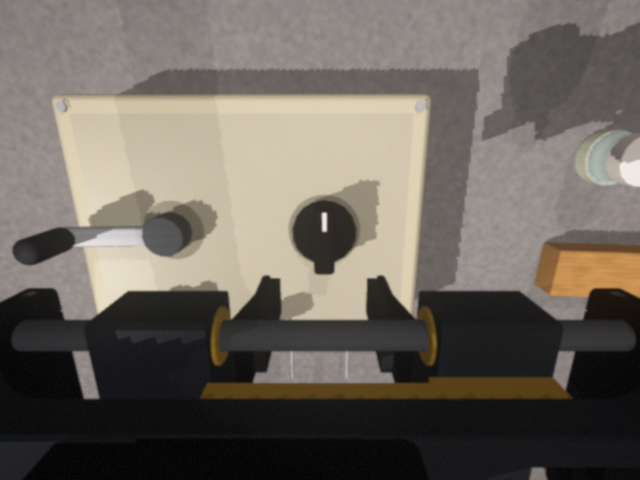

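Emit:
{"method": "step_arm", "body": {
  "linear": [
    [0,0,50],
    [0,0,40],
    [0,0,12],
    [0,0,0],
    [0,0,0],
    [0,0,0],
    [0,0,0],
    [0,0,0]
  ],
  "delta_rot": [
    [0,0,0],
    [0,0,0],
    [0,0,0],
    [0,0,0],
    [0,0,0],
    [0,0,0],
    [0,0,0],
    [0,0,0]
  ],
  "grip": [45,45,45,45,18,18,18,18]
}}

```text
time_s: 18.82
tcp_pos: [0.6035, 0.125, 0.085]
ee_rot: [[-0.985, 0.175, 0.001], [0.175, 0.985, 0.0], [-0.001, 0.0, -1.0]]
wrist_force: [-0.9, -0.4, -0.5]
gripper_width: 0.226
gripper_force: 0.0
```

```bash
python3 st.py
```

```text
grip psi -1.769 r 0.1295 ft -0.6 [-0.9 -0.4 -0.5] m [-0.05 -0.01 -0.03] w 19.69 gf 0.0 tau [  0.   -41.29  15.59   3.45  -0.08  -0.  ]
```

Emit:
{"method": "step_arm", "body": {
  "linear": [
    [0,0,0],
    [0,0,0],
    [0,0,0]
  ],
  "delta_rot": [
    [0,0,0],
    [0,0,0],
    [0,0,0]
  ],
  "grip": [12,12,12]
}}

```text
time_s: 19.2
tcp_pos: [0.6035, 0.1253, 0.0848]
ee_rot: [[-0.985, 0.175, 0.001], [0.175, 0.985, 0.0], [-0.0, 0.0, -1.0]]
wrist_force: [-1.1, 1.4, 1.3]
gripper_width: 0.183
gripper_force: 30.0
```

```bash
python3 st.py
```

```text
grip psi -1.769 r 0.1298 ft 1.2 [-1.1  1.4  1.3] m [0.58 0.18 0.1 ] w 15.9 gf 30.00256508588791 tau [ -1.35 -40.27  14.92   3.67  -0.14  -0.07]
```

Gripped on the bar (15.9 mm). Now feel whether the interlock is free: 0.08 rad in small steps.

Emit:
{"method": "step_arm", "body": {
  "linear": [
    [0,0,0],
    [0,0,0],
    [0,0,0],
    [0,0,0]
  ],
  "delta_rot": [
    [0,0,-0.03],
    [0,0,-0.03],
    [0,0,-0.03],
    [0,0,0]
  ],
  "grip": [12,12,12,12]
}}

```text
time_s: 19.7
tcp_pos: [0.6036, 0.1255, 0.0847]
ee_rot: [[-0.996, 0.085, 0.001], [0.085, 0.996, 0.001], [-0.001, 0.001, -1.0]]
wrist_force: [-2.6, 5.1, 2.3]
gripper_width: 0.183
gripper_force: 30.0
```

```bash
cat >> st.py <<'E'
print("tool psi",round(np.arctan2(-s["ee_rot"][1][0],-s["ee_rot"][0][0]),3), "tau6",s["effort"][5])
E
python3 st.py
```

```text
grip psi -1.769 r 0.1301 ft 4.9 [-2.6  5.1  2.3] m [ 1.42  0.43 -0.02] w 15.89 gf 30.000139474868774 tau [ -3.23 -39.64  14.19   4.21  -0.35   0.04]
tool psi -0.085 tau6 0.040381267899647355
```

Emit:
{"method": "step_arm", "body": {
  "linear": [
    [0.4,0.7,0],
    [0.4,0.7,0],
    [0,0,0],
    [0,0,0],
    [0,0,0],
    [0,0,0]
  ],
  "delta_rot": [
    [0,0,0],
    [0,0,0],
    [0,0,-0.04],
    [0,0,-0.04],
    [0,0,-0.04],
    [0,0,0]
  ],
  "grip": [12,12,12,12,12,12]
}}

```text
time_s: 20.45
tcp_pos: [0.6035, 0.126, 0.0848]
ee_rot: [[-0.999, -0.033, 0.002], [-0.033, 0.999, -0.0], [-0.002, -0.0, -1.0]]
wrist_force: [2.8, -1.4, 1.0]
gripper_width: 0.179
gripper_force: 30.0
```

```bash
python3 st.py; python3 look.py w7
```

```text
grip psi -1.768 r 0.1305 ft -1.5 [ 2.8 -1.4  1. ] m [-0.03 -0.82  0.1 ] w 15.59 gf 30.000699162483215 tau [ 3.800e-01 -4.043e+01  1.380e+01  2.750e+00 -8.100e-01  1.000e-02]
tool psi 0.033 tau6 0.010089557035826147
[0.6035 0.126  0.0848] [ 2.68e+01  2.83e+01 -1.09e+01  1.00e-01 -5.07e+01 -1.15e+02] f [ 2.8 -1.4  1. ] m [-0.03 -0.82  0.1 ] psi 0.033
isolator 0.78 [ 92. 231.] [ 0.5789 -0.0059  0.065 ]
selector 0.57 [326. 275.] [0.6012 0.1265 0.065 ]
selector_grip 0.85 [323. 297.] [0.6009 0.1251 0.095 ]
housing 0.67 [240. 227.] [0.5916 0.0615 0.    ]
small_bottle 0.51 [ 96. 228.] [ 0.5775 -0.0035  0.065 ]
```

Emit:
{"method": "step_arm", "body": {
  "linear": [
    [0,0,0],
    [0,0,0],
    [0,0,0],
    [0,0,0],
    [0,0,0],
    [0,0,0]
  ],
  "delta_rot": [
    [0,0,-0.06],
    [0,0,-0.06],
    [0,0,-0.06],
    [0,0,-0.06],
    [0,0,-0.06],
    [0,0,0]
  ],
  "grip": [12,12,12,12,12,12]
}}

```text
time_s: 21.6
tcp_pos: [0.6033, 0.1269, 0.0847]
ee_rot: [[-0.945, -0.327, 0.001], [-0.327, 0.945, 0.001], [-0.002, 0.0, -1.0]]
wrist_force: [5.2, 1.2, 0.3]
gripper_width: 0.181
gripper_force: 30.0
```

```bash
python3 st.py
```

```text
grip psi -1.765 r 0.1313 ft -0.5 [5.2 1.2 0.3] m [ 0.35 -1.16  0.12] w 15.76 gf 30.00515341758728 tau [-3.100e-01 -4.056e+01  1.298e+01  2.700e+00 -1.290e+00 -2.000e-02]
tool psi 0.333 tau6 -0.022035251604393125
```

Emit:
{"method": "step_arm", "body": {
  "linear": [
    [-1.2,-0.3,0],
    [0,0,0],
    [0,0,0],
    [0,0,0],
    [0,0,0],
    [0,0,0],
    [0,0,0],
    [0,0,0],
    [0,0,0],
    [0,0,0]
  ],
  "delta_rot": [
    [0,0,0],
    [0,0,-0.06],
    [0,0,-0.06],
    [0,0,-0.06],
    [0,0,-0.06],
    [0,0,-0.06],
    [0,0,-0.06],
    [0,0,-0.06],
    [0,0,-0.06],
    [0,0,0]
  ],
  "grip": [12,12,12,12,12,12,12,12,12,12]
}}

```text
time_s: 22.85
tcp_pos: [0.6026, 0.1281, 0.0848]
ee_rot: [[-0.687, -0.727, -0.002], [-0.727, 0.687, 0.002], [0.0, 0.003, -1.0]]
wrist_force: [-2.5, 6.5, 5.2]
gripper_width: 0.179
gripper_force: 30.0
```

```bash
python3 st.py
```

```text
grip psi -1.758 r 0.1324 ft 6.3 [-2.5  6.5  5.2] m [1.89 0.56 0.07] w 15.59 gf 30.00827729701996 tau [-4.320e+00 -3.836e+01  1.350e+01  4.300e+00 -3.700e-01 -1.000e-02]
tool psi 0.814 tau6 -0.009648188715800643
```

Emit:
{"method": "step_arm", "body": {
  "linear": [
    [-0.7,1.7,0],
    [0,0,0],
    [0,0,0],
    [0,0,0],
    [0,0,0],
    [0,0,0]
  ],
  "delta_rot": [
    [0,0,0],
    [0,0,-0.03],
    [0,0,-0.03],
    [0,0,-0.03],
    [0,0,-0.03],
    [0,0,0]
  ],
  "grip": [12,12,12,12,12,12]
}}

```text
time_s: 23.6
tcp_pos: [0.6023, 0.1283, 0.0847]
ee_rot: [[-0.594, -0.804, -0.002], [-0.804, 0.594, 0.0], [0.001, 0.002, -1.0]]
wrist_force: [-1.7, 3.0, 5.3]
gripper_width: 0.182
gripper_force: 30.0
```

```bash
python3 st.py
```

```text
grip psi -1.755 r 0.1326 ft 3.1 [-1.7  3.   5.3] m [ 0.94  0.61 -0.06] w 15.86 gf 30.003430545330048 tau [-2.130e+00 -3.781e+01  1.391e+01  3.690e+00  2.000e-02  5.000e-02]
tool psi 0.934 tau6 0.04651591996662319
```

Emit:
{"method": "step_arm", "body": {
  "linear": [
    [0,0.7,0],
    [0,0,0],
    [0,0,0]
  ],
  "delta_rot": [
    [0,0,-0.025],
    [0,0,-0.025],
    [0,0,0]
  ],
  "grip": [12,12,12]
}}

```text
time_s: 23.98
tcp_pos: [0.6021, 0.1285, 0.0847]
ee_rot: [[-0.553, -0.833, -0.001], [-0.833, 0.553, -0.0], [0.001, 0.001, -1.0]]
wrist_force: [-1.5, 1.8, 5.4]
gripper_width: 0.183
gripper_force: 30.0
```

```bash
python3 st.py
```

```text
grip psi -1.754 r 0.1327 ft 2.2 [-1.5  1.8  5.4] m [ 0.61  0.35 -0.01] w 15.95 gf 30.00194102525711 tau [-1.250e+00 -3.788e+01  1.387e+01  3.370e+00 -1.000e-02  5.000e-02]
tool psi 0.985 tau6 0.051228407537564635
```

Emit:
{"method": "step_arm", "body": {
  "linear": [
    [0,0,0],
    [0,0,0],
    [0,0,0]
  ],
  "delta_rot": [
    [0,0,-0.02],
    [0,0,-0.02],
    [0,0,0]
  ],
  "grip": [12,12,12]
}}

```text
time_s: 24.35
tcp_pos: [0.602, 0.1285, 0.0847]
ee_rot: [[-0.52, -0.854, -0.001], [-0.854, 0.52, -0.0], [0.001, 0.001, -1.0]]
wrist_force: [-2.3, 2.0, 6.1]
gripper_width: 0.179
gripper_force: 30.0
```

```bash
python3 st.py
```

```text
grip psi -1.753 r 0.1327 ft 3.0 [-2.3  2.   6.1] m [ 0.66  0.46 -0.08] w 15.55 gf 30.003427863121033 tau [ -1.44 -37.76  13.9    3.46   0.04   0.06]
tool psi 1.024 tau6 0.06464727222919464
```

Emit:
{"method": "step_arm", "body": {
  "linear": [
    [0,0,0],
    [0,0,0],
    [0,0,0]
  ],
  "delta_rot": [
    [0,0,-0.02],
    [0,0,-0.01],
    [0,0,0]
  ],
  "grip": [12,12,12]
}}

```text
time_s: 24.72
tcp_pos: [0.602, 0.1286, 0.0847]
ee_rot: [[-0.496, -0.869, -0.001], [-0.869, 0.496, 0.0], [0.0, 0.001, -1.0]]
wrist_force: [-2.0, 0.8, 6.6]
gripper_width: 0.185
gripper_force: 30.2
```

```bash
python3 st.py
```

```text
grip psi -1.753 r 0.1327 ft 2.1 [-2.   0.8  6.6] m [ 0.72  0.48 -0.53] w 16.12 gf 30.23905634880066 tau [-1.010e+00 -3.765e+01  1.381e+01  3.750e+00  2.000e-02  5.500e-01]
tool psi 1.052 tau6 0.5548675172030926
```

Emit:
{"method": "step_arm", "body": {
  "linear": [
    [0,0,0],
    [0,0,0],
    [0,0,0],
    [0,0,0],
    [0,0,-40],
    [0,0,-50],
    [0,0,0]
  ],
  "delta_rot": [
    [0,0,0.01],
    [0,0,0],
    [0,0,0],
    [0,0,0],
    [0,0,0],
    [0,0,0],
    [0,0,0]
  ],
  "grip": [12,42,42,42,42,42,42]
}}

```text
time_s: 25.6
tcp_pos: [0.6051, 0.1293, 0.1793]
ee_rot: [[-0.502, -0.865, 0.009], [-0.865, 0.502, 0.003], [-0.007, -0.006, -1.0]]
wrist_force: [-0.3, 0.3, -0.2]
gripper_width: 0.48
gripper_force: 0.0
```

```bash
python3 st.py; python3 look.py w8
```

```text
grip psi -1.775 r 0.1341 ft 0.4 [-0.3  0.3 -0.2] m [0.06 0.05 0.02] w 41.75 gf 0.0 tau [ -0.05 -39.67  18.33   4.22  -0.17  -0.  ]
tool psi 1.045 tau6 -0.0013574993135989644
[0.6051 0.1293 0.1793] [ 27.1  23.   -4.5   0.1 -61.9 -57.3] f [-0.3  0.3 -0.2] m [0.06 0.05 0.02] psi 1.045
isolator 0.58 [266.  67.] [ 0.5784 -0.0046  0.065 ]
selector 0.56 [324. 228.] [0.6026 0.1241 0.065 ]
selector_grip 0.96 [328. 235.] [0.5987 0.1233 0.095 ]
housing 0.93 [301. 150.] [0.5914 0.0591 0.    ]
housing 0.54 [156.  74.] [ 0.6727 -0.066   0.    ]
vial 0.85 [204. 201.] [0.6773 0.054  0.065 ]
small_bottle 0.72 [156.  72.] [ 0.6512 -0.0431  0.065 ]
small_bottle 0.33 [204. 198.] [0.6764 0.0519 0.065 ]
```

View pics/w8.png

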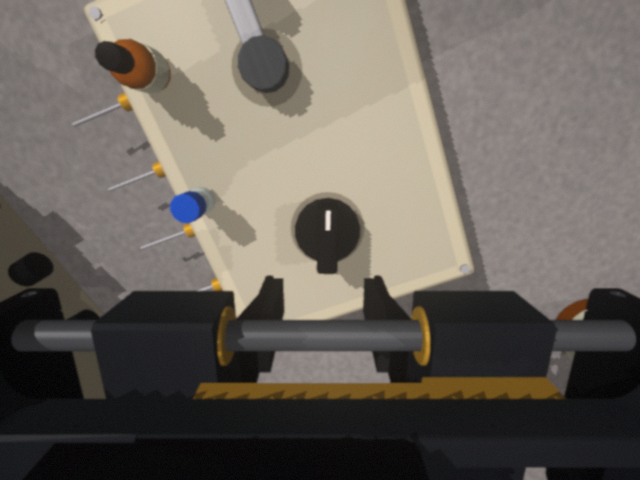

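The picture shows the selector at (328,230), turned with its mark aligned to the tool. The lever is over at (245,30), and the vial (187,207) and small bottle (130,60) are still standing. Nothing is touched, so I'm handing in.

```bash
python3 -c "
from station import finish_job
print(finish_job())"
```

```text
the job is handed in; nothing more can be done
None
```

The isolating lever is home against its stop (felt at about 1.62 rad, about 7 N of push), the selector is turned to its own stop (about 0.5 N m), and both are released. The last picture shows the vial and small bottle still standing. The job was handed in at about 26 s, and no verdict was returned.

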